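# Put the hallway to sleep: press light, bar key, square key

### The job

I am going out: gently press the press light's round lens under the top tray, then the long bar-shaped key, then the square key, in exactly that order, each pushed down about half of its travel or further, where it stays. Do not press the round key (the door chime), lift nothing, and leave the switches, jar, brush and charm lying where they are.

Things in the scene. Friction and masses are not known exactly. Their poses are not given: they have to be found in the camera images.
- tiers: heavy, fixed stand of three grey trays stepped like stairs, 280 x 300 mm. Origin: centre of the underside; x from low front to high back. In mm: bottom tray x -140 to 140, rim 26 high; middle x -50 to 140, rim 71; top x 30 to 140, y -110 to 110, rim 118. Press light: steel drum, radius 34, top at 91, axis at x -5, y 0, carried forward from under the top tray
- light_lens (a joint): the press light's round cream lens, 52 mm across, on its drum; top 109 mm above the marble when out, 18 mm above the drum; open space above. Slides straight down: joint value in m, 0 = fully out, 0.014 = bottomed; starts 0 to 1.5 mm in. Stiff, no click: takes 4 N to start, 6 N at half way (7 mm), 8 N just before the hard bottom; stays where it is left. Keep under 20 N.
- light_lens_top (a point): middle of the upper face of the press light's lens; moves with it; z up
- bar_switch: loose wireless push switch lying on the marble: grey square housing 74 x 74 mm, 18 mm high, 0.3 kg, with one long bar-shaped white key, 22 x 60 mm (long side along y), in its middle whose top stands 18 mm above the housing (36 mm above the marble) when fully out. Origin: centre of the underside; z up
- bar_key (a joint): the long bar-shaped key. Slides straight down: joint value in m, 0 = fully out, 0.014 = bottomed; starts 0 to 1.5 mm in. Stiff, no click: takes 4 N to start, 6 N at half way (7 mm), 8 N just before the hard bottom; stays where it is left. Keep under 20 N.
- bar_key_top (a point): middle of the upper face of the bar key; moves with it
- square_switch: loose wireless push switch lying on the marble: grey square housing 74 x 74 mm, 18 mm high, 0.3 kg, with one square white key, 30 x 30 mm, in its middle whose top stands 18 mm above the housing (36 mm above the marble) when fully out. Origin: centre of the underside; z up
- square_key (a joint): the square key. Slides straight down: joint value in m, 0 = fully out, 0.014 = bottomed; starts 0 to 1.5 mm in. Stiff, no click: takes 4 N to start, 6 N at half way (7 mm), 8 N just before the hard bottom; stays where it is left. Keep under 20 N.
- square_key_top (a point): middle of the upper face of the square key; moves with it
- round_switch: loose wireless push switch lying on the marble: grey square housing 74 x 74 mm, 18 mm high, 0.3 kg, with one round white key, 32 mm across, in its middle whose top stands 18 mm above the housing (36 mm above the marble) when fully out. Origin: centre of the underside; z up. It rings the door chime and is not to be pressed
- round_key (a joint): the round key, not to be pressed. It slides down like the others, 0 = out, 0.014 = bottomed (starts 0 to 1.5 mm in)
- jar: bystander: lidded white ceramic jar, 66 mm across, 85 mm high, loose on the marble. Origin: centre of the underside
- brush: bystander: shoe brush with a stainless back, 155 x 48 mm, 34 mm high, loose in the front strip of the bottom tray. Origin: centre of the underside; long side along y
- charm: bystander: flat glass evil-eye charm, 54 mm across, 9 mm thick, loose in the top tray. Origin: centre of the underside

How it is judged:
On the way, in this order (a step that is already met when the one before it is completed fails the run):
1. the press light's lens is pushed in (value of joint light_lens above 0.005 m), for 0.1 s.
2. then the bar key is pushed in (value of joint bar_key above 0.005 m), for 0.1 s.
3. then the square key is pushed in (value of joint square_key above 0.005 m), for 0.1 s.
At the end, for the whole second after the job is handed in: lens, bar key and square key each stay more than 5 mm (of 14) in, the round key is less than 3 mm in, and the three switches, jar, brush and charm lie within 20 mm of where they began, switches flat on the marble (value of joint each of light_lens, bar_key, square_key above 0.005 m and value of joint round_key below 0.003 m and distance of each of jar, brush, charm, bar_switch, square_switch, round_switch from where it was at the start of the episode below 0.02 m and height (world z) of each of bar_switch, square_switch, round_switch below 0.008 m); the robot touches nothing.
It fails at once if wrong order: the bar key went in before the lens, or the square key before the bar key ((value of joint bar_key above 0.005 m and value of joint light_lens below 0.005 m) or (value of joint square_key above 0.005 m and value of joint bar_key below 0.005 m)).
It fails at once if the round key was pressed (3 mm in) (value of joint round_key above 0.003 m).
It fails at once if a switch was lifted 15 mm, tipped 0.25 rad or pushed 20 mm from its place (height (world z) of any of bar_switch, square_switch, round_switch above 0.015 m or angle between any of bar_switch, square_switch, round_switch's own z axis and vertical above 0.25 rad or distance of any of bar_switch, square_switch, round_switch from where it was at the start of the episode above 0.02 m).
It fails at once if the jar, brush or charm was moved 20 mm or knocked over (distance of any of jar, brush, charm from where it was at the start of the episode above 0.02 m or angle between any of jar, brush, charm's own z axis and vertical above 0.35 rad).
It fails at once if not gentle: over 20 N on the light and trays or on a switch (contact force between any of tiers, bar_switch, square_switch, round_switch and the fingers above 20 N).
It also fails if it takes over 58 s, if anything falls off the work surface, if the arm or the gripper's body presses on something with over 40 N, if the wrist force passes 120 N, or if a joint passes its speed limit or range.

### The arm

A 6-joint arm with a two-finger parallel gripper is mounted at the origin on the work surface. World frame = base frame: x ahead of the robot, y to its left, z up, the work surface at z = 0. Lengths are in m, angles in rad, forces in N, time in s.
With the tool pointing down it reaches from about 0.325 to 1 m from the base axis. Payload 5.1 kg.
Tool frame: the origin (TCP) lies on the mounting face of the last link; the fingertips stand 173 mm ahead of it and the grasp point (between the pads) lies 155 mm ahead of it (r.grip_point_offset is the distance from the TCP to the grasp point, in m); z points along the fingers, y is the line along which they close (so a half turn about z gives the same grasp; the last joint's range is limited). The gripper opens to 85 mm and grips with 20 to 120 N. Pads are 22 mm wide; open, the fingers measure 114 mm over their backs; the gripper's body (76 mm by 85 mm) begins 54 mm behind the grasp point. The pads swing forward as they close: fully open they stand 13 mm farther back than shut.
Start: joints at [-1.423, 0.124, 1.65, -0, 1.367, -0.083], TCP at [0.149, -0.633, 0.405] pointing down, gripper open.
Joint ranges: [-2.61, 2.61], [-1.02, 2.33], [0.03, 2.71], [-1.35, 4.49], [0.32, 2.68], [-2.91, 2.91]. Speed limits (rad/s): [2.57, 2.57, 3.14, 3.14, 3.14, 3.14].

### API

Orientations are given as a unit quaternion [w, x, y, z].
In Python, from workcell import r gives the robot as it stands.
- The arm moves only by the tool apply_moves, never from a script. Its argument "rows" is a list of rows, each a list of 6 numbers: the shift along the world's x, y, z in mm, then the turn, a rotation vector about the world's x, y, z in rad. In form: [[dx, dy, dz, wx, wy, wz], ...]. A call has 1 to 10 rows; each row is the pose to reach, as a shift and turn from the pose commanded when the call began; what a row does not reach only later rows make up. A row lasts 1/8 s, in which the tool goes at most 62.5 mm and 10.7 degrees, less where a joint would pass 70% of its speed; a pose out of reach is approached as far as the arm can. A call with a gripper value outside its range is refused whole. "fingers" is the opening, from 0 (shut) to 1 (fully open), set as the call begins (left out, the last holds). The fingers move at their own pace and stop on an object; "squeeze" is the grip in N (left out, the last holds). Time passes only in rows, so rows that repeat a pose let the fingers close. It gives the time, the measured TCP pose, the force, the opening and the grip force at its end, in the units of the state.
- r.read_state(): the state, without advancing time (a new reading comes with each control period).
- r.snapshot(name): name is "scene" or "top"; returns (picture, depth): 384x512x3 uint8, red, green, blue; 384x512 float32, m along the optical axis (not along the pixel's ray), 0 where there is no reading.
- r.camera_params(name): a dict with "intrinsics" (3x3 intrinsics, pixels), "dist_coeffs" ([k1, k2, p1, p2, k3] as OpenCV has them; the pictures are not rectified), "view" (4x4, takes a point from world to camera coordinates). Camera axes: x right, y down, z forward; pixel columns grow to the right and rows downward; lengths in m; the calibration is good to about 2 mm. A picture is of the moment at which its call begins. camera_params takes no time and is no camera call.
- r.sign_off(): hands the job in; it is judged then, once.
Trained networks look in the newest picture that a camera, given by its name, has taken for a name from the list of things; names that differ only in an ending like _2 or _b are one class to them, and where a whole thing is asked for, a point or a joint stands for the part that bears it (a point fixed in the world has none). Each returns a list of dicts, best first, with "score" (0 to 1); they miss things now and then, are a little off and sometimes report something else, mostly with a low value. They report only what shows in the picture. A call takes as long as a camera call.
- r.recognise(camera, target): "bbox" ([left, top, right, bottom] in pixels, round what is visible of it).
- r.masks_of(camera, target): "region" (384x512 bool, what is visible of it) and "bbox" ([left, top, right, bottom] in pixels, round what is visible of it).
The state is a dict: "time": time; "joint_positions": joint angles; "qvel": joint speeds; "joint_torque": joint torques, N m; "ee_pos": TCP position; "eef_rot": TCP orientation; "wrist_force": force on the tool from outside, world axes, zero at the start; "torque": the same for the moment, N m; "gripper_width": opening from 0.0 (shut) to 1.0 (fully open); "finger_force": force on a finger pad.
Only numpy, scipy, OpenCV 4.12 (cv2) and the standard library are available. Lean on these libraries where they do the work, as an engineer would, in place of code of your own. Each camera call takes 0.05 s, during which the arm holds its last target. There are 200 camera calls.

## Working session

There is one attempt and no reset: what is moved stays moved. The work goes in short steps, Python scripts to look and compute and a tool call to move; the robot and the scene stay as the last step left them, time stands still between calls to the robot, and variables do not carry over. Pictures are saved under pics/ and viewed, at most 10 in all, crops included, and the job is handed in when it is done.

Besides the shell and the picture viewer there is one more tool, called after "Request:" as name(argument=value, ...), one argument or row to a line, values as JSON. apply_moves: Moves the arm, as the interface text tells. Its arguments: {"type":"object","properties":{"rows":{"type":"array","items":{"type":"array","items":{"type":"number"}}},"fingers":{"type":"number"},"squeeze":{"type":"number"}},"required":["rows"]}

```bash
mkdir -p pics
cat > h.py <<'E'
import numpy as np, cv2
from workcell import r
def cloud(cam,d):
    p=r.camera_params(cam);K=np.array(p["intrinsics"]);D=np.array(p["dist_coeffs"]);V=np.array(p["view"])
    v,u=np.mgrid[0:384,0:512]
    n=cv2.undistortPoints(np.stack([u,v],-1).reshape(-1,1,2).astype(float),K,D).reshape(384,512,2)
    P=np.concatenate([n*d[...,None],d[...,None]],-1)
    W=(P-V[:3,3])@V[:3,:3]
    W[d==0]=np.nan
    return W
E
python3 - <<'E'
from h import *
ims=[]
for c in("scene","top"):
    im,d=r.snapshot(c);ims.append(im);W=cloud(c,d);np.save(c+".npy",W)
    for t in ("tiers","light_lens","bar_switch","bar_key","square_switch","square_key","round_switch","round_key","jar","brush","charm"):
        for m in r.masks_of(c,t)[:2]:
            P=W[m["region"]];P=P[~np.isnan(P[:,0])]
            if len(P)<5: print(c,t,"few");continue
            z=np.percentile(P[:,2],95);Q=P[P[:,2]>z-.006]
            print(c,t,round(m["score"],2),m["bbox"],"ztop",z.round(4),"mid",((Q.min(0)+Q.max(0))/2).round(4)[:2],"mean",Q.mean(0).round(4)[:2],"rect",cv2.minAreaRect(Q[:,:2].astype(np.float32)*1000))
cv2.imwrite("pics/a.png",np.vstack(ims)[...,::-1][:, :])
s=r.read_state();print(s["time"],s["eef_rot"],s["wrist_force"])
for i,n in zip(ims,"st"): cv2.imwrite(f"pics/{n}.png",cv2.resize(i[...,::-1],(800,600)))
E
```

```text
scene tiers 0.8 [170.0, 124.4, 288.5, 220.6] ztop 0.1149 mid [ 0.6378 -0.1913] mean [ 0.6464 -0.1795] rect ((628.9751586914062, -186.87872314453125), (225.76852416992188, 165.4163360595703), 78.95797729492188)
scene light_lens 0.55 [218.1, 139.3, 240.2, 157.6] ztop 0.1114 mid [ 0.5684 -0.1741] mean [ 0.5682 -0.1737] rect ((568.7258911132812, -174.06564331054688), (48.371158599853516, 44.33212661743164), 57.368980407714844)
scene bar_switch 0.77 [303.8, 204.3, 339.9, 229.8] ztop 0.0362 mid [0.4661 0.1349] mean [0.4662 0.1358] rect ((465.0257263183594, 134.8067626953125), (26.379281997680664, 61.974124908447266), 7.050666332244873)
scene bar_key 0.47 [313.1, 202.4, 333.7, 226.4] ztop 0.037 mid [0.4661 0.1349] mean [0.4661 0.1355] rect ((465.0257263183594, 134.8067626953125), (26.379281997680664, 61.974124908447266), 7.050666332244873)
scene bar_key 0.43 [260.6, 225.9, 296.2, 260.4] ztop 0.0361 mid [0.6233 0.1344] mean [0.6237 0.1352] rect ((623.2574462890625, 135.1259765625), (33.30259323120117, 28.997596740722656), 53.6032600402832)
scene square_switch 0.88 [322.5, 250.9, 359.6, 286.8
[... 3720 characters left out ...]
346.2, 200.2] ztop 0.112 mid [ 0.567  -0.1765] mean [ 0.5666 -0.1759] rect ((567.0121459960938, -175.23573303222656), (47.72701644897461, 48.63839340209961), 45.16591262817383)
top charm 0.72 [317.6, 141.2, 342.4, 164.4] ztop 0.1094 mid [ 0.6504 -0.1676] mean [ 0.6505 -0.1686] rect ((650.4332275390625, -167.57965087890625), (50.527042388916016, 49.85981369018555), 89.4686279296875)
top charm 0.33 [260.2, 119.2, 395.5, 259.3] ztop 0.116 mid [ 0.6356 -0.1917] mean [ 0.6427 -0.1939] rect ((626.1092529296875, -187.33120727539062), (221.30184936523438, 170.7448272705078), 78.88133239746094)
1.2 [-3.32894062e-07  9.93349899e-01  1.15134606e-01 -6.48403440e-06] [-0.28720364  0.29076552  0.14295524]
```

View pics/s.png

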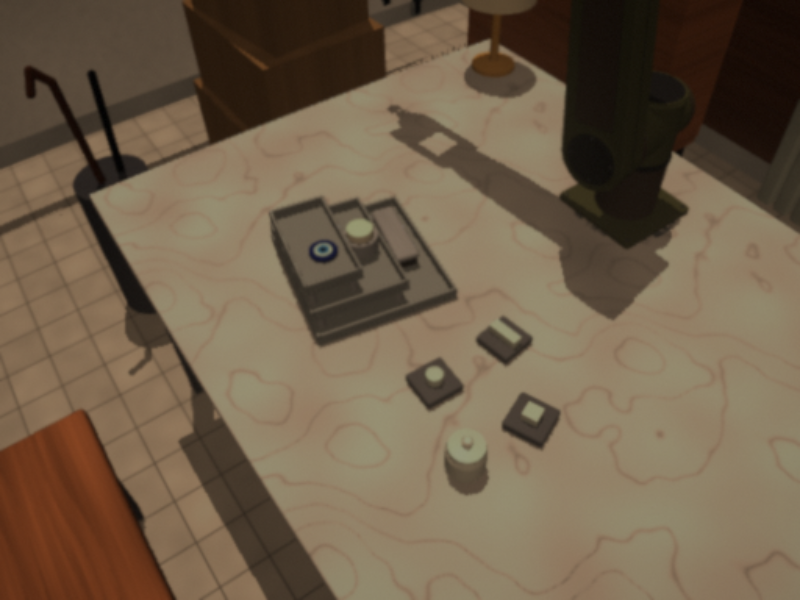

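View pics/t.png

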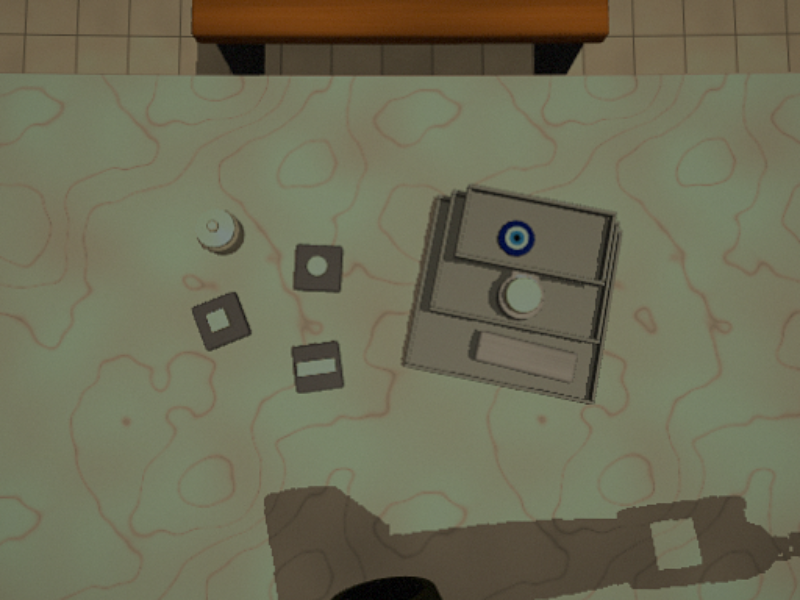

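The scene view shows the lens at about (360,230), and the top view shows it at (520,297). In the top view the bar key is at (316,367), the square key at (218,320) and the round key at (317,266). The network results agree with these, so I'll close the fingers and go above the lens.

Request:
apply_moves(
  rows=[
    [42,46,0,0,0,0],
    [84,92,0,0,0,0],
    [130,140,0,0,0,0],
    [176,190,0,0,0,0],
    [220,240,0,0,0,0],
    [266,290,-20,0,0,0],
    [312,340,-40,0,0,0],
    [356,390,-60,0,0,0],
    [400,440,-75,0,0,0],
    [418,458,-80,0,0,0],
  ],
  fingers=0,
)

```text
time: 2.45
ee_pos: [0.5638, -0.1772, 0.3258]
eef_rot: [0.0, 0.993, 0.115, 0.0]
wrist_force: [0.9, -0.6, 0.3]
gripper_width: -0.005
finger_force: 0.0
```

Request:
apply_moves(
  rows=[
    [0,0,0,0,0,0],
    [0,0,0,0,0,0],
  ],
)

```text
time: 2.7
ee_pos: [0.5628, -0.1788, 0.326]
eef_rot: [0.0, 0.993, 0.116, -0.0]
wrist_force: [0.4, -0.9, 0.4]
gripper_width: 0.001
finger_force: 0.0
```

Request:
apply_moves(
  rows=[
    [4,4,-15,0,0,0],
    [4,4,-28,0,0,0],
    [4,4,-36,0,0,0],
    [4,4,-40,0,0,0],
    [4,4,-40,0,0,0],
  ],
)

```text
time: 3.32
ee_pos: [0.5667, -0.1751, 0.2857]
eef_rot: [-0.0, 0.993, 0.115, -0.0]
wrist_force: [0.1, 1.2, 0.9]
gripper_width: -0.003
finger_force: 0.0
```

Request:
apply_moves(
  rows=[
    [0,0,-2,0,0,0],
    [0,0,-4,0,0,0],
    [0,0,-5,0,0,0],
    [0,0,-6,0,0,0],
    [0,0,-7,0,0,0],
    [0,0,-8,0,0,0],
    [0,0,-8,0,0,0],
  ],
)

```text
time: 4.2
ee_pos: [0.567, -0.175, 0.2783]
eef_rot: [0.0, 0.993, 0.115, 0.0]
wrist_force: [-1.3, 0.2, 4.5]
gripper_width: 0.003
finger_force: 2.3
```

Request:
apply_moves(
  rows=[
    [0,0,-1,0,0,0],
    [0,0,-2,0,0,0],
    [0,0,-3,0,0,0],
    [0,0,-4,0,0,0],
    [0,0,-5,0,0,0],
    [0,0,-6,0,0,0],
    [0,0,-6,0,0,0],
  ],
)

```text
time: 5.08
ee_pos: [0.567, -0.175, 0.2725]
eef_rot: [0.0, 0.993, 0.115, 0.0]
wrist_force: [-1.1, 0.6, 5.7]
gripper_width: -0.002
finger_force: 2.8
```

Request:
apply_moves(
  rows=[
    [0,0,-1,0,0,0],
    [0,0,-2,0,0,0],
    [0,0,-2,0,0,0],
  ],
)

```text
time: 5.45
ee_pos: [0.567, -0.175, 0.2706]
eef_rot: [0.0, 0.993, 0.115, 0.0]
wrist_force: [-0.9, 0.5, 6.7]
gripper_width: -0.002
finger_force: 3.1
```

Request:
apply_moves(
  rows=[
    [0,0,10,0,0,0],
    [0,0,40,0,0,0],
    [0,0,70,0,0,0],
    [-10,40,80,0,0,0],
    [-26,95,80,0,0,0],
    [-42,150,80,0,0,0],
    [-58,205,60,0,0,0],
    [-76,255,40,0,0,0],
    [-92,290,20,0,0,0],
    [-102,310,0,0,0,0],
  ],
)

```text
time: 6.7
ee_pos: [0.4635, 0.1366, 0.269]
eef_rot: [-0.0, 0.993, 0.116, -0.0]
wrist_force: [-0.4, -0.4, -0.7]
gripper_width: -0.002
finger_force: 0.0
```

Run:
```python
from h import *
im,d=r.snapshot("top");W=cloud("top",d)
for t in("light_lens","bar_key"):
    for m in r.masks_of("top",t)[:1]:
        P=W[m["region"]];P=P[~np.isnan(P[:,0])];print(t,m["score"],m["bbox"],"ztop",np.percentile(P[:,2],[50,80,95]).round(4), P.mean(0).round(4))
W0=np.load("top.npy")
a=W0[186:196,329:340,2];b=W[186:196,329:340,2];print("lens before/after",np.nanmedian(a),np.nanmedian(b))
print(r.read_state()["ee_pos"],r.read_state()["wrist_force"])
```

```text
light_lens 0.82 [323.9, 181.0, 345.4, 198.3] ztop [0.0975 0.099  0.1008] [ 0.5659 -0.1758  0.0975]
lens before/after 0.10933703305338885 0.09752849324569843
[0.46372663 0.13554102 0.2685405 ] [-0.07565308  0.52591683 -0.22712777]
```

The lens went down about 11.8 mm. Next is the bar key.

Request:
apply_moves(
  rows=[
    [1,-1,-20,0,0,0],
    [1,-1,-40,0,0,0],
    [1,-1,-50,0,0,0],
    [1,-1,-54,0,0,0],
    [1,-1,-54,0,0,0],
  ],
)

```text
time: 7.48
ee_pos: [0.4662, 0.1338, 0.2165]
eef_rot: [-0.0, 0.993, 0.115, 0.0]
wrist_force: [-1.4, -0.4, 0.3]
gripper_width: -0.003
finger_force: 0.0
```

Request:
apply_moves(
  rows=[
    [0,0,-2,0,0,0],
    [0,0,-4,0,0,0],
    [0,0,-5,0,0,0],
    [0,0,-6,0,0,0],
    [0,0,-7,0,0,0],
    [0,0,-8,0,0,0],
    [0,0,-9,0,0,0],
    [0,0,-9,0,0,0],
  ],
)

```text
time: 8.48
ee_pos: [0.4659, 0.1341, 0.2073]
eef_rot: [-0.0, 0.993, 0.115, 0.0]
wrist_force: [-1.8, -0.2, 4.4]
gripper_width: -0.002
finger_force: 2.1
```

Tip at 34.3 mm; about 9 mm more to go.

Request:
apply_moves(
  rows=[
    [0,0,-1,0,0,0],
    [0,0,-2,0,0,0],
    [0,0,-3,0,0,0],
    [0,0,-4,0,0,0],
    [0,0,-5,0,0,0],
    [0,0,-6,0,0,0],
    [0,0,-7,0,0,0],
    [0,0,-8,0,0,0],
    [0,0,-9,0,0,0],
    [0,0,-9,0,0,0],
  ],
)

```text
time: 9.72
ee_pos: [0.4659, 0.1341, 0.1982]
eef_rot: [-0.0, 0.993, 0.115, 0.0]
wrist_force: [-3.1, -0.4, 5.5]
gripper_width: -0.001
finger_force: 2.9
```

Request:
apply_moves(
  rows=[
    [0,0,5,0,0,0],
    [0,0,30,0,0,0],
    [5,10,60,0,0,0],
    [25,50,70,0,0,0],
    [45,95,70,0,0,0],
    [62,130,65,0,0,0],
    [72,153,60,0,0,0],
    [72,153,60,0,0,0],
    [72,153,60,0,0,0],
  ],
)

```text
time: 10.85
ee_pos: [0.5375, 0.2866, 0.2576]
eef_rot: [0.0, 0.993, 0.115, -0.0]
wrist_force: [-0.1, -0.2, 0.2]
gripper_width: -0.003
finger_force: 0.0
```

Run:
```python
from h import *
W0=np.load("top.npy");W0s=np.load("scene.npy")
im,d=r.snapshot("top");W=cloud("top",d);im2,d2=r.snapshot("scene");Ws=cloud("scene",d2)
for n,c in(("lens",(.566,-.175)),("bar",(.4647,.135)),("sq",(.5375,.2875)),("round",(.622,.135))):
  for A,B in((W0,W),(W0s,Ws)):
    m=np.hypot(A[...,0]-c[0],A[...,1]-c[1])<.009
    print(n,m.sum(),np.nanmedian(A[m][:,2]).round(4),np.nanmedian(B[m][:,2]).round(4))
cv2.imwrite("pics/s2.png",cv2.resize(im2[180:320,180:380,::-1],(800,560)))
print(r.read_state()["ee_pos"])
```

```text
lens 47 0.1095 0.0978
lens 19 0.1086 0.0972
bar 46 0.0358 0.025
bar 27 0.0359 0.0244
sq 40 0.0353 0.1211
sq 35 0.0348 0.0352
round 41 0.0358 0.037
round 33 0.0361 0.0368
[0.53751321 0.28625393 0.25798657]
```

View pics/s2.png

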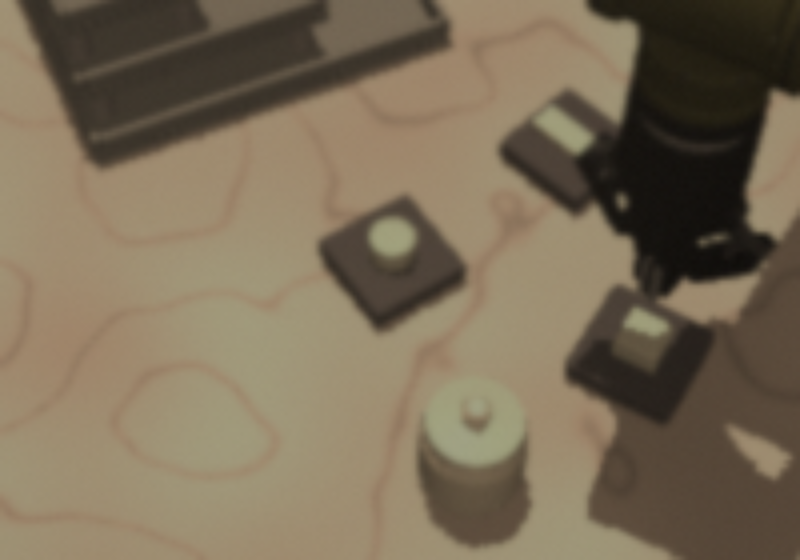

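The crop shows the bar key pressed at (565,130), the round key still out at (392,240) and the square key at (645,330), right under the fingertips. Now I'll press the square key.

Request:
apply_moves(
  rows=[
    [0,1,-20,0,0,0],
    [0,1,-36,0,0,0],
    [0,1,-44,0,0,0],
    [0,1,-46,0,0,0],
    [0,1,-48,0,0,0],
    [0,1,-49,0,0,0],
    [0,1,-50,0,0,0],
    [0,1,-50,0,0,0],
  ],
)

```text
time: 11.95
ee_pos: [0.5379, 0.2881, 0.2082]
eef_rot: [-0.0, 0.993, 0.115, 0.0]
wrist_force: [-1.0, 0.3, -0.4]
gripper_width: 0.001
finger_force: 0.0
```

Request:
apply_moves(
  rows=[
    [0,0,-1,0,0,0],
    [0,0,-2,0,0,0],
    [0,0,-3,0,0,0],
    [0,0,-4,0,0,0],
    [0,0,-5,0,0,0],
    [0,0,-6,0,0,0],
    [0,0,-7,0,0,0],
    [0,0,-8,0,0,0],
    [0,0,-9,0,0,0],
    [0,0,-9,0,0,0],
  ],
)

```text
time: 13.2
ee_pos: [0.5379, 0.2881, 0.1994]
eef_rot: [-0.0, 0.993, 0.115, 0.0]
wrist_force: [-1.7, -0.9, 5.5]
gripper_width: -0.002
finger_force: 2.8
```

Tip at 26.4 mm, so about 9 mm in. I'll push 1.5 mm more, then lift and move clear.

Request:
apply_moves(
  rows=[
    [0,0,-1,0,0,0],
    [0,0,-1.5,0,0,0],
    [0,0,-1.5,0,0,0],
  ],
)

```text
time: 13.58
ee_pos: [0.538, 0.2881, 0.198]
eef_rot: [-0.0, 0.993, 0.115, 0.0]
wrist_force: [-1.8, -0.1, 6.2]
gripper_width: -0.002
finger_force: 3.2
```

Request:
apply_moves(
  rows=[
    [0,0,5,0,0,0],
    [0,0,30,0,0,0],
    [0,0,80,0,0,0],
    [0,40,130,0,0,0],
    [0,90,160,0,0,0],
    [0,140,180,0,0,0],
    [0,180,180,0,0,0],
    [0,180,180,0,0,0],
  ],
)

```text
time: 14.58
ee_pos: [0.5371, 0.4704, 0.3769]
eef_rot: [-0.0, 0.993, 0.117, 0.0]
wrist_force: [1.4, -0.5, -1.0]
gripper_width: 0.003
finger_force: 0.0
```

Run:
```python
from h import *
W0=np.load("top.npy");W0s=np.load("scene.npy")
im,d=r.snapshot("top");W=cloud("top",d);im2,d2=r.snapshot("scene");Ws=cloud("scene",d2)
for n,c in(("lens",(.566,-.175)),("bar",(.4647,.135)),("sq",(.5375,.2875)),("round",(.622,.135))):
  for A,B in((W0,W),(W0s,Ws)):
    m=np.hypot(A[...,0]-c[0],A[...,1]-c[1])<.009
    print(n,np.nanmedian(A[m][:,2]).round(4),np.nanmedian(B[m][:,2]).round(4))
cv2.imwrite("pics/t3.png",cv2.resize(im[...,::-1],(800,600)))
print(r.read_state()["ee_pos"])
```

```text
lens 0.1095 0.0973
lens 0.1086 0.097
bar 0.0358 0.0256
bar 0.0359 0.0242
sq 0.0353 0.0254
sq 0.0348 0.0242
round 0.0358 0.0361
round 0.0361 0.0361
[0.53761883 0.46797859 0.37631249]
```

View pics/t3.png

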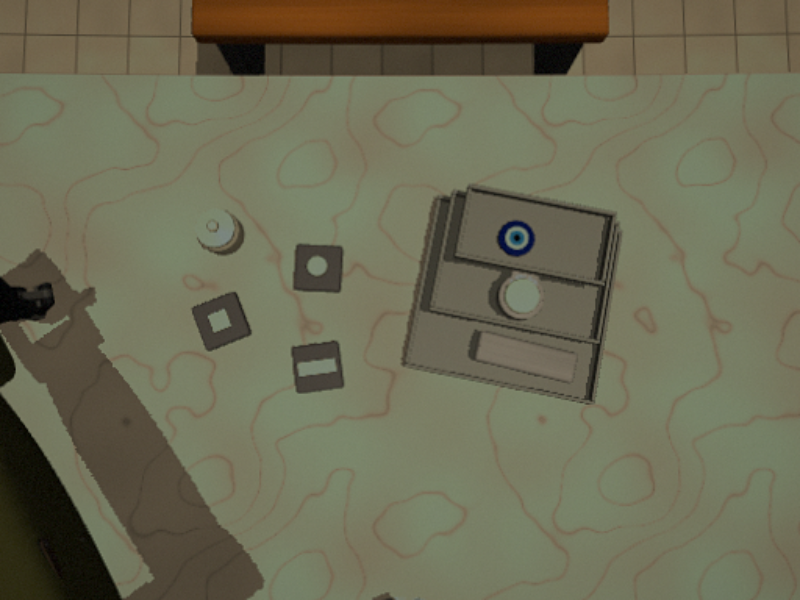

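The picture shows everything where it started, with the switches at (218,320), (317,367) and (317,267). The three targets are pressed and the arm is clear on the left.

```bash
python3 -c "
from workcell import r
print(r.sign_off())"
```

```text
the job is handed in; nothing more can be done
None
```

The job is handed in, no verdict shown: the lens (about 12 mm), then the bar key (about 11 mm), then the square key (about 10 mm) were pressed down in that order and stayed in; the round key was not pressed, and nothing else had visibly moved in the last picture.

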